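# Clamp up a brake lining for bonding

### The job

Take the brown friction lining out of its wooden stand and stand it upright in the trough of the blue jig, in front of the steel tongue. Then take the orange spring clamp off its rail by squeezing its handles and clip it from above over the middle of the tongue and lining together, jaws well down over the top edge, so that it presses the lining flat against the tongue. Leave the oiler, the black tape roll and the piston where they are.

Things in the scene. Friction and masses are not known exactly. Their poses are not given: they have to be found in the camera images.
- jig: Fixed blue bonding jig. Origin: centre of the base's underside, z up; base 90 (x) x 100 (y) x 12 mm high. A steel tongue 6 mm thick (x 0 to +6), 36 mm wide (y -18 to +18) stands on it, top at z = 82 mm. In front of the tongue (-x side) lies a trough for the lining, see lining_seat.
- lining_seat (a point): Point on the trough floor where the middle of the lining's underside belongs: jig x = -4, y = 0, z = 12 mm; axes as the jig. The trough runs from the tongue's face (4 mm behind, +x) to a front lip (9 mm in front, -x) and 26.5 mm either way in y; lip and end walls are 10 mm high and flare outwards to 15 mm above the floor.
- tongue_top (a point): Middle of the top edge of the jig's tongue (jig x = 3, y = 0, z = 82 mm); axes as the jig.
- lining: Brown rectangular friction lining, loose, 60 g, 8 mm thick (its x), 46 mm wide (its y), 70 mm tall (its z), a thin dark groove down each face. Origin: centre of its underside. Starts standing in the slot of the lining stand; grip it across the 46 mm width near the top. Seated, its top is level with the tongue's top and it overhangs the tongue by 5 mm at each end.
- lining_stand: Fixed wooden stand, 64 (x) x 70 (y) x 22 mm high; origin: centre of its underside. A slot 12 mm wide runs along y through it; slot floor at z = 8 mm.
- clamp: Orange spring clamp, black grips, loose, 85 g, clipped on the rail jaws down, handles up. Origin: hinge pin; z up to the handles, y along the pin and the bitten edge, x the closing direction. All 24 mm wide in y. Jaw pads at z = -28 to -42 mm; the edge may rise to z = -10 mm. Handles reach z = 50 mm. The frame is fixed to the front half (-x) and tilts up to 0.22 rad when squeezed.
- clamp_jaw (a joint): Clamp's hinge angle, rad: 0 when biting 14 mm (on the rail; on tongue plus lining), -0.36 shut on nothing, +0.44 squeezed to the stop. At 0 the handles lean outward, 30 mm over their outsides at the foot to 52 at the top. Squeezing them along x (about 13 N) opens the jaws; at the stop their outer faces are parallel, 30 mm apart, and the jaws 26 mm apart.
- clamp_rail: Fixed plywood rail stand: base 90 x 90 x 12 mm, origin at the centre of its underside; an upright light board, 14 mm thick (x -7 to +7), 80 mm wide in y, top at z = 82 mm.
- bench_oiler: Red and white bench oiler, 104 mm across, 83 mm high, bystander; origin at its underside centre.
- tape_roll: Roll of black tape lying flat, 64 mm across, 19 mm high, bystander; origin at its underside centre.
- piston: Small aluminium engine piston standing upright, 43 mm across, 49 mm high, bystander; origin at its underside centre.
Mind the look-alikes: they are no part of the job. Leave any white look-alike of the clamp alone.

How it is judged:
On the way:
1. the lining stands in the jig's trough, let go, before the clamp is brought (x of lining in the frame of jig between -0.012 and -0.001 m and y of lining in the frame of jig between -0.006 and 0.006 m and z of lining in the frame of jig between 0.01 and 0.015 m and angle between lining's own z axis and vertical below 0.35 rad and contact force between the fingers and lining below 0.1 N and horizontal distance between clamp and tongue_top above 0.06 m), for 0.2 s.
At the end, for the whole second after the job is handed in: Lining on the trough floor, flat on the tongue within 2 mm, upright, centred within 6 mm. Clamp bites lining and tongue together (over 1.5 N each, hinge -0.12 to 0.15), within 12 mm of the middle, pin under 34 mm above the tongue's top, upright within 0.3 rad; all at rest (x of lining in the frame of jig between -0.006 and -0.002 m and y of lining in the frame of jig between -0.006 and 0.006 m and z of lining in the frame of jig between 0.01 and 0.015 m and angle between lining's own z axis and vertical below 0.06 rad and angle between the x axis of lining and the x axis of jig, either way round below 0.08 rad and contact force between clamp and lining above 1.5 N and contact force between clamp and jig above 1.5 N and value of joint clamp_jaw between -0.12 and 0.15 rad and z of clamp in the frame of tongue_top between 0 and 0.034 m and y of clamp in the frame of tongue_top between -0.012 and 0.012 m and angle between clamp's own z axis and vertical below 0.3 rad and linear speed of each of clamp, lining below 0.02 m/s); the robot touches nothing.
It fails at once if the oiler, tape roll or piston is shifted by more than 20 mm (distance of any of bench_oiler, tape_roll, piston from where it was at the start of the episode above 0.02 m).
It also fails if it takes over 59 s, if anything falls off the work surface, if the arm or the gripper's body presses on something with over 40 N, if the wrist force passes 120 N, or if a joint passes its speed limit or range.

### The arm

A 7-joint arm with a two-finger parallel gripper is mounted at the origin on the work surface; the furniture and walls round the work are solid. World frame = base frame: x ahead of the robot, y to its left, z up, the work surface at z = 0. Lengths are in m, angles in rad, forces in N, time in s.
With the tool pointing down it reaches from about 0.425 to 0.95 m from the base axis. Payload 4.7 kg.
Tool frame: the origin (TCP) lies at the very end of the fingers, on their centre line; the grasp point (between the pads) lies 19 mm behind it (r.grip_point_offset is the distance from the TCP to the grasp point, in m); z points along the fingers, y is the line along which they close (so a half turn about z gives the same grasp; the last joint's range is limited). The gripper opens to 87 mm and grips with 3 to 60 N. Pads are 19 mm wide; open, the fingers measure 117 mm over their backs; the gripper's body (75 mm by 190 mm) begins 51 mm behind the grasp point.
Start: joints at [-1.218, 0.469, -0.049, 1.532, 0.024, 1.141, -0.082], TCP at [0.251, 0.626, 0.223] pointing down, gripper open.
Joint ranges: [-2.59, 2.59], [-0.33, 1.99], [-1.39, 1.29], [0.1, 2.45], [-1.04, 4.18], [0.21, 1.99], [-2.66, 2.66]. Speed limits (rad/s): [2.57, 2.57, 3.14, 3.14, 3.14, 3.14, 3.14].

### API

Orientations are given as a unit quaternion [w, x, y, z].
In Python, from plant import r gives the robot as it stands.
- The arm moves only by the shell command python3 -m pendant 'ROWS' [FORCE]. ROWS is text: rows parted by semicolons, each of 7 numbers parted by spaces: the shift along the tool's x, y, z in mm, then the turn, a rotation vector about the tool's x, y, z in rad, then the finger opening in mm, from 0 to 87. In form: x y z ax ay az hand; .... A call has exactly 5 rows; each row shifts and turns the commanded pose from where the row before left it, along the tool's axes as they then stand; what a row does not reach is not made up. A row lasts 1/12 s, in which the tool goes at most 41.7 mm and 7.16 degrees, less where a joint would pass 70% of its speed; a pose out of reach is approached as far as the arm can. A call is refused whole if a number of a shift passes 41.7 or a number of a turn 0.125, either way. A call with a gripper value outside its range is refused whole. The fingers move at their own pace and stop on an object; FORCE is the grip in N (left out, the last holds). Time passes only in rows, so rows that do not move let the fingers close, or fill a call up. It gives the time, the measured TCP pose, the force, the opening and the grip force at its end, in the units of the state.
- r.read_state(): the state, without advancing time (a new reading comes with each control period).
- r.grab_frame(name): name is "side" or "top" or "wrist"; returns a dict with "img" (384x512x3 uint8, red, green, blue), "z_map" (384x512 float32, m along the optical axis (not along the pixel's ray), 0 where there is no reading), "K" (3x3 intrinsics, pixels), "k1" (the pictures are not rectified: a ray, as slopes to the right and down, at radius r is drawn at 1 + k1 r^2 times it, then the intrinsics apply), "position" and "rotation" of the camera in the world. Camera axes: x right, y down, z forward; pixel columns grow to the right and rows downward; lengths in m; the calibration is good to about 2 mm. A picture is of the moment at which its call begins.
- r.job_done(): hands the job in; it is judged then, once.
The state is a dict: "time_s": time; "q": joint angles; "qvel": joint speeds; "effort": joint torques, N m; "tool_pos": TCP position; "tool_rot": TCP orientation; "force": force on the tool from outside, world axes, zero at the start; "ft_torque": the same for the moment, N m; "gripper_width": opening from 0.0 (shut) to 1.0 (fully open); "finger_force": force on a finger pad.
Only numpy, scipy, OpenCV 4.12 (cv2) and the standard library are available. Lean on these libraries where they do the work, as an engineer would, in place of code of your own. Each camera call takes 0.05 s, during which the arm holds its last target. There are 200 camera calls.

## Working session

There is one attempt and no reset: what is moved stays moved. The work goes in short steps, Python scripts to look and compute and a shell command to move; the robot and the scene stay as the last step left them, time stands still between calls to the robot, and variables do not carry over. Pictures are saved under pics/ and viewed, at most 13 in all, crops included, and the job is handed in when it is done.

```bash
ls; mkdir -p pics
cat > h.py <<'E'
import numpy as np,cv2,pickle
from plant import r
def shot(n,f):
    d=r.grab_frame(n); cv2.imwrite(f'pics/{f}.png',d['img'][:,:,::-1]); pickle.dump(d,open(f'{f}.pkl','wb')); return d
def ld(f): return pickle.load(open(f'{f}.pkl','rb'))
def rays(d,uv):
    K=np.array(d['K']);k=d['k1'];uv=np.atleast_2d(uv).astype(float)
    s=np.stack([(uv[:,0]-K[0,2])/K[0,0],(uv[:,1]-K[1,2])/K[1,1]],1);u=s.copy()
    for _ in range(20): u=s/(1+k*(u**2).sum(1,keepdims=True))
    return np.c_[u,np.ones(len(u))]
def R(d):
    q=np.array(d['rotation'])
    if q.shape==(4,):
        from scipy.spatial.transform import Rotation as Ro
        return Ro.from_quat(q[[1,2,3,0]]).as_matrix()
    return q
def plane(d,uv,z):
    v=rays(d,uv)@R(d).T;p=np.array(d['position']);return p+v*((z-p[2])/v[:,2])[:,None]
def depth(d,uv):
    uv=np.atleast_2d(uv);zz=d['z_map'][uv[:,1].astype(int),uv[:,0].astype(int)]
    return np.array(d['position'])+(rays(d,uv)*zz[:,None])@R(d).T
def cloud(d):
    v,u=np.mgrid[:384,:512];return depth(d,np.c_[u.ravel(),v.ravel()]).reshape(384,512,3)
E
python3 - <<'E'
from h import *
a=shot('side','s0');b=shot('top','t0');c=shot('wrist','w0')
for d in(a,b,c):print(d['position'],d['rotation'],d['K'],d['k1'])
print(r.read_state(),r.grip_point_offset)
cv2.imwrite('pics/m0.png',cv2.resize(np.vstack([np.hstack([a['img'],b['img']]),np.hstack([c['img'],c['img']*0])])[:,:,::-1],(800,600)))
E
```

```text
pics
[ 0.00270264 -0.19578777  0.77259397] [-0.27261072  0.77345845 -0.54234885  0.18249151] [[385.64315755   0.         247.14881287]
 [  0.         385.64315755 189.95238492]
 [  0.           0.           1.        ]] -0.10966671801595032
[0.31606277 0.00237615 1.19532101] [ 0.05870562 -0.70400138  0.70547016 -0.05698742] [[409.56965038   0.         264.07876078]
 [  0.         409.56965038 186.51004558]
 [  0.           0.           1.        ]] -0.12923582076913082
[0.18470345 0.65332411 0.38353464] [0.11121924 0.82108124 0.55495195 0.07405545] [[307.68738803   0.         254.11704835]
 [  0.         307.68738803 190.41175147]
 [  0.           0.           1.        ]] -0.04194701929523669
{'time_s': 0.15, 'q': array([-1.21792638,  0.46924747, -0.0485947 ,  1.53337101,  0.02410839,
        1.14101104, -0.08233512]), 'qvel': array([-0.0009227 , -0.00299369,  0.00150488, -0.00329112, -0.00215083,
       -0.00102816, -0.00147944]), 'effort': array([ 4.71235289e-04, -5.08434176e+01, -8.08082731e-02, -2.36416805e+01,
       -6.13217312e-02,  3.56620224e-02,  1.44712944e-04]), 'tool_pos': array([0.25130215, 0.62600364, 0.22176693]), 'tool_rot': array([-1.12065514e-04,  1.89731394e-01,  9.81835766e-01, -7.16858960e-04]), 'force': array([-0.41967636,  0.48066213, -0.89969152]), 'ft_torque': array([ 0.0041739 ,  0.01244987, -0.03716776]), 'finger_force': 0.0, 'gripper_width': 1.0037374300649562} 0.0187
```

View pics/m0.png

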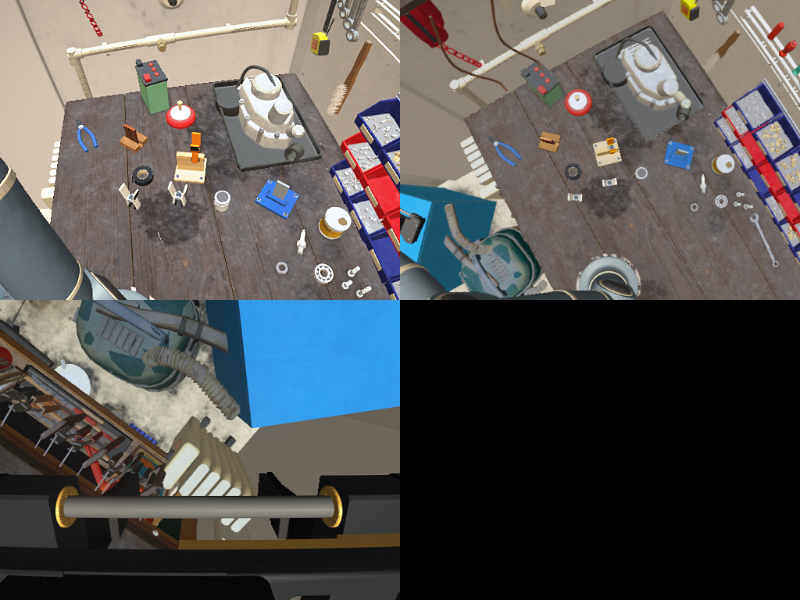

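Run:
```python
from h import *
def crops(f,cs,h=30):
    im=ld(f)['img'][:,:,::-1];return np.hstack([cv2.resize(im[y-h:y+h,x-h:x+h],(264,264),interpolation=cv2.INTER_CUBIC) for x,y in cs])
cv2.imwrite('pics/m1.png',np.vstack([crops('t0',[(191,182),(264,192),(357,196)]),crops('s0',[(170,177),(246,205),(355,252)],36)]))
for f,cs in(('t0',[(191,182),(264,192),(357,196)]),('s0',[(170,177),(246,205),(355,252)])):
    d=ld(f);C=cloud(d)
    for x,y in cs:
        P=C[y-30:y+30,x-30:x+30].reshape(-1,3);i=P[:,2].argsort()[-40:];print(f,P[:,2].min().round(3),np.median(P[:,2]).round(3),P[i].mean(0).round(3),P[i[-1]].round(3))
```

```text
t0 -0.024 -0.0 [0.485 0.177 0.302] [0.316 0.002 1.195]
t0 -0.021 0.001 [ 0.455 -0.011  0.361] [0.316 0.002 1.195]
t0 -0.013 0.001 [ 0.423 -0.172  0.472] [0.316 0.002 1.195]
s0 -0.01 0.0 [0.394 0.115 0.251] [ 0.003 -0.196  0.773]
s0 -0.014 0.003 [ 0.283 -0.09   0.401] [ 0.003 -0.196  0.773]
s0 -0.007 0.002 [ 0.216 -0.229  0.462] [ 0.003 -0.196  0.773]
```

View pics/m1.png

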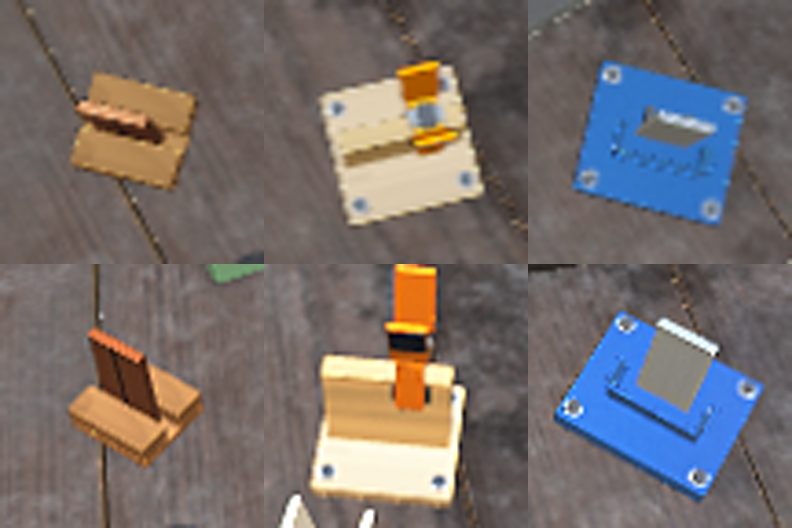

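Run:
```python
from h import *
def rect(P,n):
    c,s,a=cv2.minAreaRect(P[:,:2].astype(np.float32)*1000);print(n,len(P),np.round(c,1),np.round(s,1),round(a,1),'z',np.percentile(P[:,2],[2,50,98]).round(4))
for f,cs in(('t0',dict(stand=(191,182),rail=(264,192),jig=(357,196))),('s0',dict(stand=(170,177),rail=(246,195),jig=(355,252)))):
    d=ld(f);C=cloud(d);ok=d['z_map']>0
    for n,(x,y) in cs.items():
        h=36;w=np.zeros_like(ok);w[y-h:y+h,x-30:x+30]=1
        Z=C[:,:,2]
        for lo,hi in dict(stand=[(.016,.028),(.065,.095)],rail=[(.008,.017),(.077,.087),(.087,.2)],jig=[(.008,.017),(.06,.095)])[n]:
            m=w&ok&(Z>lo)&(Z<hi);rect(C[m],f'{f} {n} {lo}') if m.sum()>5 else print(n,lo,m.sum())
# plane casting of crop corners
t=ld('t0');s=ld('s0')
def T(c,pts):return np.array(pts)/4.4+np.array(c)-30+[0,0]
def S(c,pts):return np.array(pts)/3.667+np.array(c)-36
print('stand top',plane(t,T((191,182),[(94,73),(198,94),(176,189),(70,165)]),.022)[:,:2].round(4).tolist())
print('rail base',plane(t,T((264,192),[(320-264,95),(453-264,64),(485-264,191),(350-264,225)]),.012)[:,:2].round(4).tolist())
print('jig base',plane(t,T((357,196),[(602-528,62),(748-528,95),(716-528,222),(574-528,191)]),.012)[:,:2].round(4).tolist())
print('tongue top',plane(t,T((357,196),[(650-528,110),(716-528,127)]),.082).round(4).tolist(),plane(s,S((355,252),[(660-528,320-264),(717-528,354-264)]),.082).round(4).tolist())
print('lining top',plane(t,T((191,182),[(80,103),(160,130)]),.078).round(4).tolist(),plane(s,S((170,177),[(92,332-264),(146,362-264)]),.078).round(4).tolist())
```

```text
t0 stand 0.016 444 [500.2 186.5] [173.2  84.8] 50.3 z [0.0166 0.0211 0.0254]
t0 stand 0.065 56 [527.5 222.7] [47.6  8.3] 76.6 z [0.0691 0.0769 0.0802]
t0 rail 0.008 569 [488.2   2. ] [90.4 89.5] 13.1 z [0.0083 0.0117 0.0166]
t0 rail 0.077 113 [485.7   2. ] [25.8 78.8] 6.0 z [0.0778 0.0811 0.085 ]
t0 rail 0.087 162 [492.2 -13.3] [49.6 24. ] 14.1 z [0.1063 0.1261 0.1538]
t0 jig 0.008 830 [ 484.8 -263.5] [244.7 125.3] 13.3 z [0.0082 0.0113 0.0159]
t0 jig 0.06 49 [ 479.9 -267.6] [37.   6.9] 77.9 z [0.0606 0.0793 0.085 ]
s0 stand 0.016 395 [541.7 220.6] [245.3  99.8] 20.6 z [0.0165 0.0216 0.0255]
s0 stand 0.065 92 [525.6 221. ] [47.9  9.7] 77.5 z [0.0653 0.0757 0.0787]
s0 rail 0.008 644 [553.3  34.2] [238.8 105.5] 26.6 z [0.0091 0.0123 0.0159]
s0 rail 0.077 204 [4.839e+02 3.000e-01] [25.2 79.2] 13.1 z [0.0777 0.082  0.086 ]
s0 rail 0.087 353 [491.8 -13.5] [50.6 23.7] 14.3 z [0.0906 0.1326 0.1541]
s0 jig 0.008 1197 [ 485.9 -243.2] [162.5 100.2] 68.0 z [0.0088 0.0119 0.016 ]
s0 jig 0.06 138 [ 478.5 -268.6] [35.   9.2] 75.3 z [0.0605 0.0744 0.0832]
stand top [[0.564, 0.2454], [0.5494, 0.1751], [0.4856, 0.1883], [0.5017, 0.2595]]
rail base [[0.5204, 0.056], [0.5413, -0.0328], [0.4558, -0.0534], [0.4335, 0.0358]]
jig base [[0.5303, -0.2301], [0.5076, -0.3286], [0.4223, -0.3031], [0.4435, -0.2086]]
tongue top [[0.4869, -0.2458, 0.082], [0.476, -0.2875, 0.082]] [[0.4833, -0.2521, 0.082], [0.4715, -0.2874, 0.082]]
lining top [[0.5327, 0.2422, 0.078], [0.5152, 0.1905, 0.078]] [[0.5312, 0.2407, 0.078], [0.5191, 0.1935, 0.078]]
```

```bash
cat >> h.py <<'E'
from scipy.spatial.transform import Rotation as Ro
def Rq(q): q=np.array(q);return Ro.from_quat(q[[1,2,3,0]]).as_matrix()
def go(p,ang):
    "remaining shift in tool axes (now; after the turn) and turn to level tool with its y axis at ang deg"
    s=r.read_state();A=Rq(s['tool_rot']);a=np.radians(ang)
    y=np.array([np.cos(a),np.sin(a),0]);z=np.array([0,0,-1.]);B=np.c_[np.cross(y,z),y,z]
    dp=np.array(p)-s['tool_pos']
    print('shift now',(A.T@dp*1000).round(1),'after turn',(B.T@dp*1000).round(1),'turn',Ro.from_matrix(A.T@B).as_rotvec().round(4),'t',s['time_s'])
E
python3 - <<'E'
from h import *
d=ld('w0');s=r.read_state();A=Rq(s['tool_rot'])
print('cam in tool',A.T@(d['position']-s['tool_pos']),'\n',(A.T@R(d)).round(3))
go([.5265,.221,.20],77)
E
```

```text
cam in tool [ 0.07197425  0.0003062  -0.16177207] 
 [[-0.001 -0.964 -0.265]
 [ 1.    -0.    -0.001]
 [ 0.    -0.265  0.964]]
shift now [-406.3 -273.3   22.2] after turn [-359.3 -332.7   21.8] turn [-1.500e-03 -1.000e-04 -1.549e-01] t 0.15
```

```bash
python3 -m pendant '0 0 0 0 0 -0.078 87; 0 0 0 0 0 -0.077 87; -27.6 -25.6 1.7 0 0 0 87; -27.6 -25.6 1.7 0 0 0 87; -27.6 -25.6 1.7 0 0 0 87'; python3 -m pendant '-27.6 -25.6 1.7 0 0 0 87; -27.6 -25.6 1.7 0 0 0 87; -27.6 -25.6 1.7 0 0 0 87; -27.6 -25.6 1.7 0 0 0 87; -27.6 -25.6 1.7 0 0 0 87';python3 -m pendant '-27.6 -25.6 1.7 0 0 0 87; -27.6 -25.6 1.7 0 0 0 87; -27.6 -25.6 1.7 0 0 0 87; -27.6 -25.6 1.7 0 0 0 87; -27.6 -25.6 1.7 0 0 0 87'
python3 - <<'E'
from h import *
go([.5265,.221,.20],77)
shot('wrist','w1')
E
```

```text
time_s: 0.57
tool_pos: [0.3149, 0.5319, 0.2168]
tool_rot: [-0.0, 0.112, 0.994, -0.0]
force: [0.6, -0.2, -0.3]
gripper_width: 0.999
finger_force: 0.0
time_s: 0.98
tool_pos: [0.4212, 0.3754, 0.2087]
tool_rot: [-0.0, 0.113, 0.994, -0.0]
force: [0.5, 0.1, -0.4]
gripper_width: 0.996
finger_force: 0.0
time_s: 1.4
tool_pos: [0.5268, 0.2197, 0.2003]
tool_rot: [-0.0, 0.113, 0.994, 0.0]
force: [-0.4, -0.1, -0.5]
gripper_width: 1.006
finger_force: 0.0
shift now [0.6 1.2 0.3] after turn [0.6 1.2 0.3] turn [-0.     -0.0002  0.0002] t 1.4
```

View pics/w1.png

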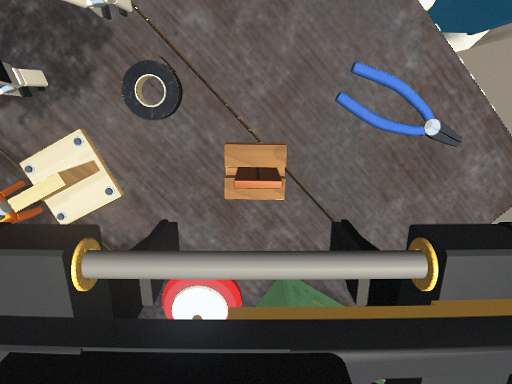

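Run:
```python
from h import *
d=ld('w1');C=cloud(d);w=np.zeros((384,512),bool);w[135:210,215:300]=1;w&=d['z_map']>0
def rect(m,n):
    P=C[m];c,s,a=cv2.minAreaRect(P[:,:2].astype(np.float32)*1000);print(n,m.sum(),np.round(c,1),np.round(s,1),round(a,1),np.median(P[:,2]))
m=w&(C[:,:,2]>.07)&(C[:,:,2]<.09);rect(m,'lining')
v,u=np.where(m);(c,s,a)=cv2.minAreaRect(np.c_[u,v].astype(np.float32));print(c,s,a,cv2.boxPoints((c,s,a)).tolist())
print(plane(d,cv2.boxPoints((c,s,a)),.078).round(4),plane(d,[c],.078))
m=w&(C[:,:,2]>.017)&(C[:,:,2]<.026);rect(m,'stand')
hsv=cv2.cvtColor(d['img'],cv2.COLOR_RGB2HSV);print(hsv[183,258],hsv[195,240],hsv[173,262])
from scipy import ndimage
sat=(hsv[:,:,1]>90)&w;print('brown',sat.sum())
# red-brown lining top: hue
m2=w&(hsv[:,:,0]<11)&(hsv[:,:,1]>120)&(hsv[:,:,2]>110);v,u=np.where(m2);b=cv2.minAreaRect(np.c_[u,v].astype(np.float32));print(m2.sum(),b,plane(d,cv2.boxPoints(b),.078).round(4),plane(d,[b[0]],.078).round(4))
```

```text
lining 454 [527.6 223.6] [45.9  8.7] 76.1 0.07755666847301679
(257.9707946777344, 183.25514221191406) (48.03352355957031, 9.578804969787598) 1.3322198390960693 [[233.8491668701172, 187.48486328125], [234.07188415527344, 177.90866088867188], [282.0924072265625, 179.02542114257812], [281.86968994140625, 188.60162353515625]]
[[0.5256 0.2004 0.078 ]
 [0.5165 0.2029 0.078 ]
 [0.5278 0.247  0.078 ]
 [0.537  0.2449 0.078 ]] [[0.5267239  0.22376935 0.078     ]]
stand 2348 [527.7 220.8] [69.9 64.3] 76.8 0.021689155669073062
[ 12 147 230] [ 16 141 195] [  8 140  69]
brown 3587
94 ((257.42144775390625, 184.01316833496094), (46.945831298828125, 7.496340274810791), 1.7899105548858643) [[0.5251 0.2005 0.078 ]
 [0.5181 0.2025 0.078 ]
 [0.5295 0.2456 0.078 ]
 [0.5367 0.2439 0.078 ]] [[0.5273 0.2231 0.078 ]]
```

Run:
```python
from h import *
go([.5274,.2234,.047],76.5)
```

```text
shift now [  8.1  12.4 153. ] after turn [  7.3  11.6 153.1] turn [-0.005   0.0045 -0.0027] t 1.45
```

```bash
python3 - <<'E'
from h import *
for _ in range(3): go([.5274,.2234,.047],76.5)
s=r.read_state();print(s['tool_pos'],s['tool_rot'],s['qvel'],s['force'])
E
python3 -m pendant '0 0 0 0 0 0 87; 0 0 0 0 0 0 87; 0 0 0 0 0 0 87; 0 0 0 0 0 0 87; 0 0 0 0 0 0 87'
python3 - <<'E'
from h import *
go([.5274,.2234,.047],76.5)
d=shot('wrist','w2');s=r.read_state();A=Rq(s['tool_rot']);print('cam in tool',A.T@(d['position']-s['tool_pos']));d=ld('w1');print(d['position'])
E
```

```text
shift now [  8.1  12.4 153. ] after turn [  7.3  11.6 153.1] turn [-0.005   0.0045 -0.0027] t 1.45
shift now [  8.1  12.4 153. ] after turn [  7.3  11.6 153.1] turn [-0.005   0.0045 -0.0027] t 1.45
shift now [  8.1  12.4 153. ] after turn [  7.3  11.6 153.1] turn [-0.005   0.0045 -0.0027] t 1.45
[0.53182588 0.21040095 0.20008931] [ 0.00195572  0.11887164  0.99290383 -0.00277369] [-0.03143883 -0.01370367  0.01519271  0.01887552  0.01608493  0.0126083
 -0.15917707] [ 3.93410634 -6.00554938  1.14147306]
time_s: 1.87
tool_pos: [0.5254, 0.223, 0.2004]
tool_rot: [-0.0, 0.112, 0.994, 0.0]
force: [-0.1, -0.1, -0.3]
gripper_width: 0.999
finger_force: 0.0
shift now [ -1.9   0.7 153.4] after turn [ -1.8   0.8 153.4] turn [ 0.0004 -0.0004  0.0116] t 1.8667
cam in tool [ 0.07210481  0.00042422 -0.16192373]
[0.45681261 0.23618528 0.36223813]
```

Run:
```python
from h import *
d=ld('w2');C=cloud(d);w=np.zeros((384,512),bool);w[135:215,205:310]=1;w&=d['z_map']>0
def rect(m,n):
    P=C[m];c,s,a=cv2.minAreaRect(P[:,:2].astype(np.float32)*1000);print(n,m.sum(),np.round(c,1),np.round(s,1),round(a,1),np.median(P[:,2]))
m=w&(C[:,:,2]>.07)&(C[:,:,2]<.09);rect(m,'lining')
v,u=np.where(m);b=cv2.minAreaRect(np.c_[u,v].astype(np.float32));print(b,plane(d,[b[0]],.078))
m=w&(C[:,:,2]>.017)&(C[:,:,2]<.026);rect(m,'stand')
go([.5274,.2234,.047],76.5)
```

```text
lining 458 [527.5 223.4] [45.5  8.6] 76.6 0.07749198815599456
((254.5, 185.0), (10.0, 47.0), 90.0) [[0.52629631 0.22349088 0.078     ]]
stand 2304 [527.6 220.9] [69.8 64.4] 76.1 0.021694300327711163
shift now [ -1.7   0.9 153.5] after turn [ -1.6   1.  153.5] turn [ 0.0004 -0.0002  0.0113] t 1.9167
```

```bash
python3 -m pendant '-1.6 1 33 0 0 0.011 87; 0 0 40 0 0 0 87; 0 0 40 0 0 0 87; 0 0 30 0 0 0 87; 0 0 10.5 0 0 0 87'; python3 -m pendant '0 0 0 0 0 0 87; 0 0 0 0 0 0 87; 0 0 0 0 0 0 40; 0 0 0 0 0 0 40; 0 0 0 0 0 0 40' 20; python3 -m pendant '0 0 0 0 0 0 40; 0 0 0 0 0 0 40; 0 0 0 0 0 0 40; 0 0 0 0 0 0 40; 0 0 0 0 0 0 40'
```

```text
time_s: 2.33
tool_pos: [0.5246, 0.2215, 0.0426]
tool_rot: [-0.003, 0.118, 0.993, -0.002]
force: [-0.2, -0.7, 0.3]
gripper_width: 0.998
finger_force: 0.0
time_s: 2.75
tool_pos: [0.5292, 0.2227, 0.0488]
tool_rot: [0.001, 0.119, 0.993, 0.001]
force: [-0.3, 0.1, 1.1]
gripper_width: 0.853
finger_force: 0.0
time_s: 3.17
tool_pos: [0.5281, 0.2222, 0.0471]
tool_rot: [0.0, 0.119, 0.993, 0.0]
force: [-0.1, -0.2, -0.2]
gripper_width: 0.524
finger_force: 20.0
```

```bash
python3 -m pendant '0 0 -15 0 0 0 40; 0 0 -40 0 0 0 40; 0 0 -41 0 0 0 40; 0 0 -41 0 0 0 40; 0 0 -41 0 0 0 40'; python3 -m pendant '-2 -8 -12 0 0 0 40; -6 -22 0 0 0 0 40; -10 -37 0 0 0 0 40; -10 -37 0 0 0 0 40; -10 -37 0 0 0 0 40'; python3 -m pendant '-10 -37 0 0 0 0 40; -10 -37 0 0 0 0 40; -10 -37 0 0 0 0 40; -10 -37 0 0 0 0 40; -10 -37 0 0 0 0 40';python3 -m pendant '-10 -37 0 0 0 0 40; -10 -37 0 0 0 0 40; -10 -37 0 0 0 0 40; -10 -37 0 0 0 0 40; -4 -15 0 0 0 0 40';python3 -m pendant '0 0 0 0 0 0 40; 0 0 0 0 0 0 40; 0 0 0 0 0 0 40; 0 0 0 0 0 0 40; 0 0 0 0 0 0 40'
python3 - <<'E'
from h import *
shot('wrist','w3')
E
```

```text
time_s: 3.58
tool_pos: [0.5275, 0.2218, 0.2266]
tool_rot: [-0.0, 0.119, 0.993, -0.0]
force: [1.4, -0.7, -1.3]
gripper_width: 0.526
finger_force: 20.0
time_s: 4.0
tool_pos: [0.5312, 0.0746, 0.2366]
tool_rot: [-0.0, 0.118, 0.993, -0.0]
force: [0.5, 0.2, 0.3]
gripper_width: 0.523
finger_force: 20.0
time_s: 4.42
tool_pos: [0.5361, -0.1174, 0.2365]
tool_rot: [-0.0, 0.119, 0.993, 0.0]
force: [-0.2, -0.5, 0.0]
gripper_width: 0.523
finger_force: 20.0
time_s: 4.83
tool_pos: [0.5391, -0.291, 0.2365]
tool_rot: [-0.0, 0.122, 0.993, -0.002]
force: [0.0, 0.3, -2.0]
gripper_width: 0.524
finger_force: 20.0
time_s: 5.25
tool_pos: [0.5416, -0.2824, 0.2368]
tool_rot: [-0.0, 0.117, 0.993, 0.0]
force: [0.1, 0.5, -0.4]
gripper_width: 0.524
finger_force: 20.0
```

View pics/w3.png

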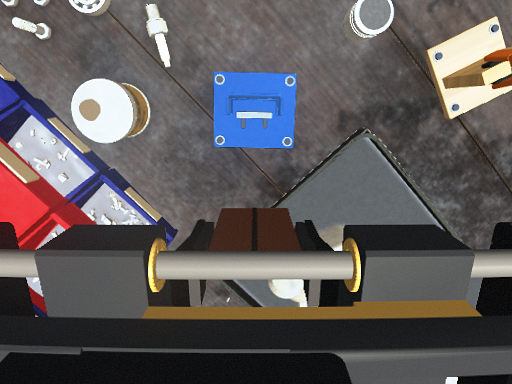

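Run:
```python
from h import *
d=ld('w3');C=cloud(d);ok=d['z_map']>0;Z=C[:,:,2]
def rect(m,n):
    P=C[m];c,s,a=cv2.minAreaRect(P[:,:2].astype(np.float32)*1000);print(n,m.sum(),np.round(c,1),np.round(s,1),round(a,1),np.median(P[:,2]).round(4))
w=np.zeros((384,512),bool);w[60:160,200:310]=1;w&=ok
rect(w&(Z>.075)&(Z<.09),'tongue')
hsv=cv2.cvtColor(d['img'],cv2.COLOR_RGB2HSV)
bl=w&(abs(hsv[:,:,0].astype(int)-107)<12)&(hsv[:,:,1]>140);print(hsv[90,230]);rect(bl&(Z<.03)&(Z>.006),'base')
v,u=np.where(w&(Z>.075)&(Z<.09));b=cv2.minAreaRect(np.c_[u,v].astype(np.float32));print(b,plane(d,[b[0]],.082))
c=cv2.findContours(bl.astype(np.uint8),0,2)[0];c=max(c,key=cv2.contourArea);b=cv2.minAreaRect(c);print(b,plane(d,[b[0]],.012),plane(d,cv2.boxPoints(b),.012).round(4).tolist())
for p in [(230,90),(255,100),(255,108),(255,95),(225,100)]:print(p,C[p[1],p[0]].round(4))
# held lining front face, in tool axes
s=r.read_state();A=Rq(s['tool_rot'])
for row in (212,220,230,240):
  for col in (228,240,266,285):
    print(row,col,(A.T@(C[row,col]-s['tool_pos'])*1000).round(1),hsv[row,col]) 
go([.4785,-.268,.237],76.5)
```

```text
tongue 219 [ 480.1 -266.8] [35.2  5.9] 76.5 0.0817
[109 189 233]
base 5357 [ 477.  -266.6] [99.4 89.8] 75.5 0.0118
((254.5, 115.0), (6.0, 35.0), 90.0) [[ 0.48006966 -0.266861    0.082     ]]
((253.8129425048828, 109.60462951660156), (83.1977310180664, 75.28656005859375), 1.2453643083572388) [[ 0.47548363 -0.2664743   0.012     ]] [[0.5065, -0.3287, 0.012], [0.4209, -0.3031, 0.012], [0.4459, -0.2076, 0.012], [0.5332, -0.2276, 0.012]]
(230, 90) [ 0.4464 -0.289   0.0112]
(255, 100) [ 0.4648 -0.2624  0.0112]
(255, 108) [ 0.474  -0.2646  0.0118]
(255, 95) [ 0.4597 -0.2613  0.029 ]
(225, 100) [ 0.4563 -0.2977  0.0121]
212 228 [  4.4 -16.7  30.4] [  9 148  62]
212 240 [ 4.3 -8.8 30.8] [  8 150  63]
212 266 [ 4.7  8.3 29.6] [  7 143  64]
212 285 [ 4.6 20.9 29.9] [  9 147  66]
220 228 [  4.7 -15.5  14.8] [  8 147  66]
220 240 [ 4.8 -8.1 14.5] [  9 137  65]
220 266 [ 4.6  7.8 15. ] [ 10 156  62]
220 285 [ 4.2 19.6 16. ] [  8 150  63]
230 228 [  4.7 -14.2  -0.9] [  8 136  62]
230 240 [ 4.6 -7.4 -0.7] [  9 148  67]
230 266 [ 4.5  7.2 -0.5] [  8 139  64]
230 285 [ 4.9 17.8 -1.5] [  7 143  64]
240 228 [  4.7 -13.1 -14.4] [  8 135  66]
240 240 [  5.1  -6.8 -15.2] [  7 135  68]
240 266 [  4.7   6.7 -14.3] [  8 151  66]
240 285 [  4.7  16.6 -14.4] [  8 144  69]
shift now [64.7 -0.4 -0.1] after turn [64.7 -0.4 -0.1] turn [ 0.0007 -0.      0.0002] t 5.3
```

```bash
python3 -m pendant '20 0 0 0 0 0.003 40; 30 0 0 0 0 0 40; 20 0 0 0 0 0 40; 0 0 0 0 0 0 40; 0 0 0 0 0 0 40'; python3 -m pendant '0 0 0 0 0 0 40; 0 0 0 0 0 0 40; 0 0 0 0 0 0 40; 0 0 0 0 0 0 40; 0 0 0 0 0 0 40'
python3 - <<'E'
from h import *
go([.4723,-.265,.134],76.3)
E
```

```text
time_s: 5.72
tool_pos: [0.4729, -0.267, 0.2375]
tool_rot: [0.001, 0.12, 0.993, 0.0]
force: [0.3, 0.3, -0.7]
gripper_width: 0.528
finger_force: 20.0
time_s: 6.13
tool_pos: [0.4735, -0.2677, 0.2367]
tool_rot: [-0.0, 0.12, 0.993, -0.0]
force: [0.6, -0.4, -0.4]
gripper_width: 0.525
finger_force: 20.0
shift now [  1.8   2.3 102.7] after turn [  1.8   2.3 102.7] turn [-0.0001 -0.0003 -0.0014] t 6.1333
```

```bash
python3 -m pendant '1.8 2.3 20 0 0 0 40; 0 0 35 0 0 0 40; 0 0 30 0 0 0 40; 0 0 17 0 0 0 40; 0 0 0 0 0 0 40'; python3 -m pendant '0 0 0 0 0 0 40; 0 0 0 0 0 0 40; 0 0 0 0 0 0 40; 0 0 0 0 0 0 40; 0 0 0 0 0 0 40'
python3 - <<'E'
from h import *
go([.4723,-.265,.056],76.3)
d=shot('wrist','w4')
C=cloud(d);s=r.read_state();A=Rq(s['tool_rot']);L=((C-s['tool_pos'])@A)*1000
for row in (200,212,220,230):
  print(row,[L[row,c].round(1).tolist() for c in (230,262,285)])
E
```

```text
time_s: 6.55
tool_pos: [0.4695, -0.2635, 0.131]
tool_rot: [-0.004, 0.12, 0.993, 0.001]
force: [-0.4, -0.2, -0.4]
gripper_width: 0.528
finger_force: 20.0
time_s: 6.97
tool_pos: [0.4726, -0.2652, 0.136]
tool_rot: [0.001, 0.12, 0.993, -0.0]
force: [-0.1, 0.8, -1.1]
gripper_width: 0.526
finger_force: 20.0
shift now [ 0.5  0.2 80. ] after turn [ 0.4  0.2 80. ] turn [-0.0001  0.0022 -0.0016] t 6.9667
200 [[-16.4, -23.3, 123.7], [-4.7, 6.8, 85.5], [-16.8, 30.3, 124.7]]
212 [[4.6, -15.6, 28.8], [4.1, 5.4, 30.4], [4.5, 20.5, 29.0]]
220 [[4.5, -14.6, 14.5], [4.3, 5.0, 15.0], [4.7, 19.0, 13.9]]
230 [[4.6, -13.3, -1.6], [4.5, 4.6, -1.3], [4.3, 17.6, -0.9]]
```

View pics/w4.png

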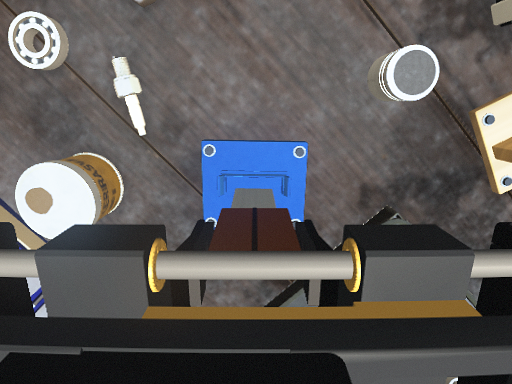

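```bash
python3 -m pendant '0.8 0.2 10 0 0 0 40; 0 0 20 0 0 0 40; 0 0 20 0 0 0 40; 0 0 16 0 0 0 40; 0 0 8 0 0 0 40'; python3 -m pendant '0 0 4 0 0 0 40; 0 0 2 0 0 0 40; 0 0 0 0 0 0 40; 0 0 0 0 0 0 40; 0 0 0 0 0 0 40';  python3 -m pendant '0 0 2 0 0 0 40; 0 0 1.5 0 0 0 40; 0 0 1 0 0 0 40; 0 0 0 0 0 0 40; 0 0 0 0 0 0 40'
```

```text
time_s: 7.43
tool_pos: [0.4698, -0.2637, 0.0585]
tool_rot: [-0.002, 0.12, 0.993, 0.001]
force: [-0.1, -0.7, -1.3]
gripper_width: 0.524
finger_force: 20.0
time_s: 7.85
tool_pos: [0.4718, -0.2649, 0.0557]
tool_rot: [0.001, 0.12, 0.993, -0.0]
force: [-0.3, 0.5, -0.5]
gripper_width: 0.528
finger_force: 20.0
time_s: 8.27
tool_pos: [0.4715, -0.2646, 0.051]
tool_rot: [0.0, 0.12, 0.993, 0.0]
force: [-1.2, 0.8, 5.2]
gripper_width: 0.527
finger_force: 20.0
```

```bash
python3 -m pendant '0 0 -0.7 0 0 0 40; -1 0 0 0 0 0 40; -0.5 0 0 0 0 0 40; 0 0 0 0 0 0 40; 0 0 0 0 0 0 40';python3 -m pendant '-0.5 0 0 0 0 0 40; 0 0 0 0 0 0 40; 0 0 0 0 0 0 40; 0 0 0 0 0 0 40; 0 0 0 0 0 0 40'
```

```text
time_s: 8.68
tool_pos: [0.4724, -0.2649, 0.051]
tool_rot: [-0.0, 0.12, 0.993, 0.0]
force: [-0.6, 0.3, 2.4]
gripper_width: 0.524
finger_force: 20.0
time_s: 9.1
tool_pos: [0.4731, -0.2651, 0.051]
tool_rot: [-0.0, 0.12, 0.993, -0.0]
force: [-0.5, 0.0, 1.6]
gripper_width: 0.526
finger_force: 20.0
```

```bash
python3 -m pendant '-0.8 0 0 0 0 0 40; -0.4 0 0 0 0 0 40; 0 0 0 0 0 0 40; 0 0 0 0 0 0 40; 0 0 0 0 0 0 40'
```

```text
time_s: 9.52
tool_pos: [0.4736, -0.2651, 0.051]
tool_rot: [-0.001, 0.12, 0.993, 0.0]
force: [-3.8, 0.1, 4.7]
gripper_width: 0.528
finger_force: 20.0
```

```bash
python3 -m pendant '0.3 0 0 0 0 0 40; 0 0 0 0 0 0 87; 0 0 0 0 0 0 87; 0 0 0 0 0 0 87; 0 0 0 0 0 0 87';python3 -m pendant '0 0 0 0 0 0 87; 0 0 -5 0 0 0 87; 0 0 -20 0 0 0 87; 0 0 -35 0 0 0 87; 0 0 -41 0 0 0 87';python3 -m pendant '0 0 -41 0 0 0 87; 0 0 -33 0 0 0 87; -20 0 0 0 0 0 87; -30 0 0 0 0 0 87; 0 0 0 0 0 0 87';python3 -m pendant '0 0 0 0 0 0 87; 0 0 0 0 0 0 87; 0 0 0 0 0 0 87; 0 0 0 0 0 0 87; 0 0 0 0 0 0 87'
python3 - <<'E'
from h import *
d=shot('wrist','w5');C=cloud(d);ok=d['z_map']>0;Z=C[:,:,2]
w=np.zeros((384,512),bool);w[60:205,180:330]=1;w&=ok
m=w&(Z>.075)&(Z<.09);P=C[m];print(cv2.minAreaRect(P[:,:2].astype(np.float32)*1000),np.median(Z[m]))
hsv=cv2.cvtColor(d['img'],cv2.COLOR_RGB2HSV);br=m&(hsv[:,:,1]>90)&(hsv[:,:,0]<20);P=C[br]
for n,q in(('lining',br),('steel',m&(hsv[:,:,1]<60))):
  print(n,q.sum(),cv2.minAreaRect(C[q][:,:2].astype(np.float32)*1000),np.median(Z[q]))
v,u=np.where(m);y0,x0=int(v.mean()),int(u.mean())
cv2.imwrite('pics/w5c.png',cv2.resize(d['img'][y0-60:y0+60,x0-80:x0+80,::-1],(640,480),interpolation=cv2.INTER_CUBIC))
go([.492,-.0135,.237],14)
E
```

```text
time_s: 9.93
tool_pos: [0.4748, -0.2653, 0.0511]
tool_rot: [0.001, 0.12, 0.993, -0.0]
force: [-0.3, -0.5, 0.6]
gripper_width: 0.742
finger_force: 0.0
time_s: 10.35
tool_pos: [0.4726, -0.2645, 0.1518]
tool_rot: [-0.002, 0.12, 0.993, 0.0]
force: [0.8, -0.5, -0.3]
gripper_width: 0.989
finger_force: 0.0
time_s: 10.77
tool_pos: [0.5276, -0.2772, 0.2274]
tool_rot: [0.003, 0.119, 0.993, -0.001]
force: [0.7, 1.3, -0.4]
gripper_width: 0.999
finger_force: 0.0
time_s: 11.18
tool_pos: [0.5219, -0.2772, 0.2261]
tool_rot: [-0.0, 0.12, 0.993, 0.0]
force: [-0.8, -0.1, -0.0]
gripper_width: 0.996
finger_force: 0.0
((475.9367980957031, -264.63958740234375), (45.29876708984375, 14.464973449707031), 75.65885162353516) 0.08160694191790255
lining 366 ((472.69970703125, -264.3796081542969), (44.219970703125, 6.938499927520752), 76.26423645019531) 0.08164023965857195
steel 206 ((479.5781555175781, -267.0931701660156), (34.59944152832031, 6.144608497619629), 75.4703598022461) 0.08170222631350155
shift now [ 92.2 248.9 -10.8] after turn [263.1  34.7 -10.8] turn [ 1.0000e-04 -3.0000e-04  1.0852e+00] t 11.2333
```

View pics/w5c.png

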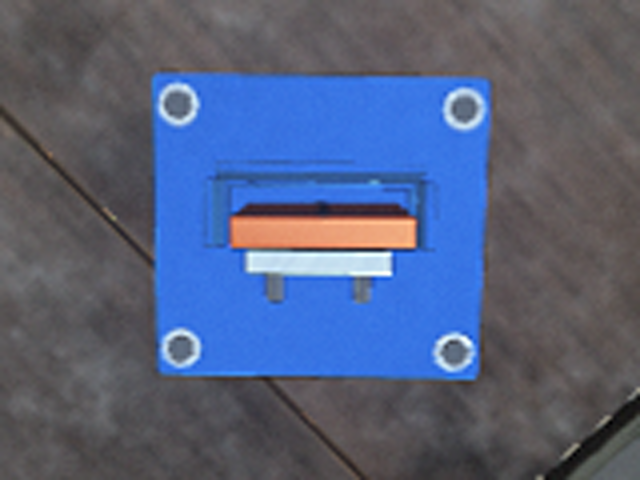

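```bash
python3 -m pendant '13 35.6 -2 0 0 0 87; 13 35.6 -2 0 0 0 87; 13 35.6 -2 0 0 0 87; 13 35.6 -2 0 0 0 87; 13 35.6 -2 0 0 0 87';python3 -m pendant '13 35.6 0 0 0 0 87; 13 35.6 0 0 0 0 87; 0 0 0 0 0 0.12 87; 0 0 0 0 0 0.12 87; 0 0 0 0 0 0.12 87';python3 -m pendant '0 0 0 0 0 0.12 87; 0 0 0 0 0 0.12 87; 0 0 0 0 0 0.12 87; 0 0 0 0 0 0.12 87; 0 0 0 0 0 0.12 87';python3 -m pendant '0 0 0 0 0 0.12 87; 0 0 0 0 0 0 87; 0 0 0 0 0 0 87; 0 0 0 0 0 0 87; 0 0 0 0 0 0 87'
python3 - <<'E'
from h import *
d=shot('wrist','w6')
go([.492,-.0135,.237],14)
E
```

```text
time_s: 11.65
tool_pos: [0.5012, -0.0873, 0.2364]
tool_rot: [0.0, 0.12, 0.993, 0.0]
force: [1.4, 0.9, -0.1]
gripper_width: 0.995
finger_force: 0.0
time_s: 12.07
tool_pos: [0.4933, -0.0126, 0.2363]
tool_rot: [0.0, 0.298, 0.955, 0.0]
force: [-0.6, -0.2, -0.6]
gripper_width: 0.999
finger_force: 0.0
time_s: 12.48
tool_pos: [0.4934, -0.0136, 0.2362]
tool_rot: [-0.0, 0.567, 0.823, 0.0]
force: [0.1, -1.2, -0.6]
gripper_width: 1.001
finger_force: 0.0
time_s: 12.9
tool_pos: [0.4936, -0.0135, 0.2361]
tool_rot: [-0.0, 0.613, 0.79, 0.0]
force: [-0.1, 0.1, -0.1]
gripper_width: 0.999
finger_force: 0.0
shift now [ 0.4 -1.5 -0.9] after turn [ 0.4 -1.5 -0.9] turn [ 0.     -0.0001  0.007 ] t 12.95
```

View pics/w6.png

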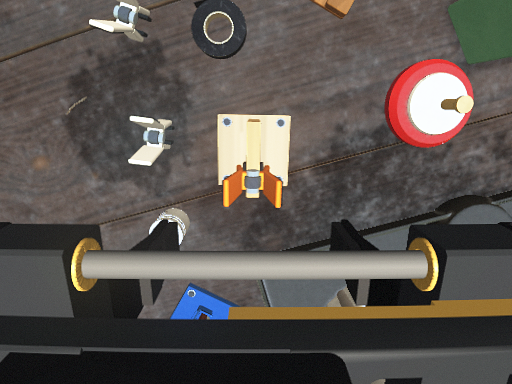

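Run:
```python
from h import *
d=ld('w6');C=cloud(d);ok=d['z_map']>0;Z=C[:,:,2];s=r.read_state();A=Rq(s['tool_rot'])
w=np.zeros((384,512),bool);w[105:220,205:305]=1;w&=ok
def rect(m,n):
    P=C[m];c,sz,a=cv2.minAreaRect(P[:,:2].astype(np.float32)*1000);print(n,m.sum(),np.round(c,1),np.round(sz,1),round(a,1),np.percentile(Z[m],[2,50,98]).round(4))
rect(w&(Z>.09),'clamp');rect(w&(Z>.077)&(Z<.087),'rail top');rect(w&(Z>.008)&(Z<.016),'base')
L=((C-s['tool_pos'])@A)*1000;m=w&(Z>.09)
for lo in (.09,.1,.11,.12,.13,.14,.15):
  q=m&(Z>lo)&(Z<lo+.01);l=L[q]
  if len(l):print(lo,len(l),'x',np.percentile(l[:,0],[2,98]).round(1),'y',np.percentile(l[:,1],[2,98]).round(1))
q=m&(Z>.147);l=L[q];print('tips',[ (l[k].mean(0).round(1).tolist()) for k in (l[:,1]<0,l[:,1]>0)])
```

```text
clamp 1562 [492.2 -11.2] [49.8 23.9] 12.6 [0.1061 0.1307 0.1538]
rail top 793 [486.8   3. ] [33.1 80.2] 26.0 [0.0781 0.0817 0.0833]
base 3452 [488.4   4.1] [90.1 89.2] 13.1 [0.01   0.0118 0.0143]
0.09 12 x [10.6 11.3] y [-15.7  12.2]
0.1 153 x [-6.9 13.2] y [-10.4   9. ]
0.11 447 x [-8.4 13.7] y [-13.   10.8]
0.12 166 x [-8.2 14.3] y [-16.5  15.3]
0.13 181 x [-8.1 14.2] y [-19.6  18.1]
0.14 205 x [-8.1 14.2] y [-21.8  19.5]
0.15 398 x [-8.7 13.6] y [-25.6  23.7]
tips [[3.2, -22.4, 84.1], [2.3, 20.4, 84.2]]
```

```bash
python3 -m pendant '2.8 -0.9 13 0 0 0.024 87; 0 0 30 0 0 0 87; 0 0 30 0 0 0 87; 0 0 25 0 0 0 87; 0 0 13 0 0 0 87';python3 -m pendant '0 0 2 0 0 0 87; 0 0 0 0 0 0 87; 0 0 0 0 0 0 87; 0 0 0 0 0 0 87; 0 0 0 0 0 0 60' 35;python3 -m pendant '0 0 0 0 0 0 56; 0 0 0 0 0 0 52; 0 0 0 0 0 0 46; 0 0 0 0 0 0 40; 0 0 0 0 0 0 34';python3 -m pendant '0 0 0 0 0 0 30; 0 0 0 0 0 0 26; 0 0 0 0 0 0 26; 0 0 0 0 0 0 26; 0 0 0 0 0 0 26'
```

```text
time_s: 13.37
tool_pos: [0.4902, -0.011, 0.1224]
tool_rot: [-0.002, 0.622, 0.783, -0.002]
force: [-0.8, 0.2, -0.0]
gripper_width: 1.002
finger_force: 0.0
time_s: 13.78
tool_pos: [0.493, -0.0109, 0.1243]
tool_rot: [0.001, 0.623, 0.782, 0.001]
force: [0.1, 0.6, 0.3]
gripper_width: 0.975
finger_force: 0.0
time_s: 14.2
tool_pos: [0.4921, -0.0109, 0.1232]
tool_rot: [0.0, 0.623, 0.782, 0.0]
force: [0.2, -0.7, -0.4]
gripper_width: 0.626
finger_force: 0.0
time_s: 14.62
tool_pos: [0.492, -0.011, 0.123]
tool_rot: [-0.0, 0.623, 0.782, -0.0]
force: [-0.7, -0.2, -0.9]
gripper_width: 0.335
finger_force: 35.0
```

Run:
```python
from h import *
d=shot('side','s1')
im=d['img'][130:260,170:330,::-1]
cv2.imwrite('pics/s1c.png',cv2.resize(im,(640,520),interpolation=cv2.INTER_CUBIC))
```

```text
(no output)
```

View pics/s1c.png

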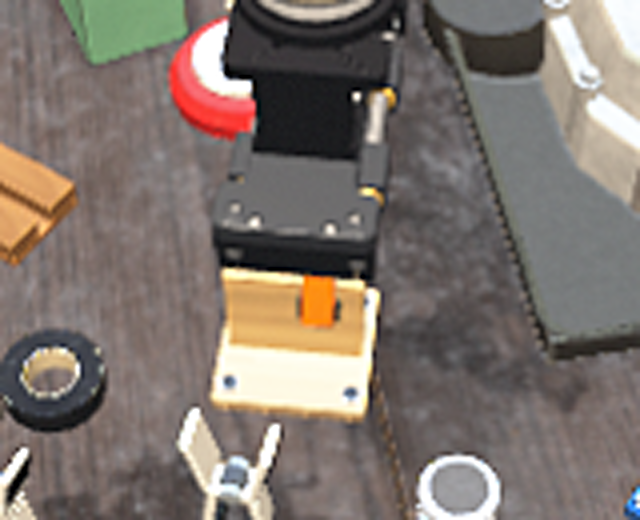

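```bash
python3 -m pendant '0 0 -8 0 0 0 26; 0 0 -22 0 0 0 26; 0 0 -30 0 0 0 26; 0 0 -30 0 0 0 26; 0 0 -20 0 0 0 26';python3 -m pendant '0 0 0 0 0 0.06 26; 0 0 0 0 0 0.11 26; 0 0 0 0 0 0.12 26; 0 0 0 0 0 0.12 26; 0 0 0 0 0 0.055 26';python3 -m pendant '0 0 0 0 0 0 26; 0 0 0 0 0 0 26; 0 0 0 0 0 0 26; 0 0 0 0 0 0 26; 0 0 0 0 0 0 26'
python3 - <<'E'
from h import *
go([.476,-.2659,.233],-13.7)
d=shot('wrist','w7');shot('side','s2')
C=cloud(d);s=r.read_state();A=Rq(s['tool_rot']);L=((C-s['tool_pos'])@A)*1000
hsv=cv2.cvtColor(d['img'],cv2.COLOR_RGB2HSV)
m=(d['z_map']>0)&(d['z_map']<.26)&(hsv[:,:,1]>150)&(hsv[:,:,0]<20)&(hsv[:,:,2]>60);m[280:]=0
l=L[m];print(m.sum(),np.percentile(l,[1,10,50,90,99],axis=0).round(1))
for z in range(-40,80,8):
  k=l[(l[:,2]>z)&(l[:,2]<z+8)]
  if len(k)>5:print(z,len(k),np.percentile(k[:,0],[3,97]).round(1),np.percentile(k[:,1],[3,97]).round(1))
im=d['img'][120:310,130:380,::-1]
cv2.imwrite('pics/w7c.png',cv2.resize(im,(750,570),interpolation=cv2.INTER_CUBIC))
E
```

```text
time_s: 15.08
tool_pos: [0.493, -0.0112, 0.2364]
tool_rot: [0.001, 0.623, 0.782, 0.001]
force: [-0.4, -0.5, -1.1]
gripper_width: 0.338
finger_force: 35.0
time_s: 15.5
tool_pos: [0.492, -0.0111, 0.2338]
tool_rot: [0.0, 0.788, 0.616, 0.0]
force: [-0.5, -0.9, -1.0]
gripper_width: 0.338
finger_force: 35.0
time_s: 15.92
tool_pos: [0.492, -0.011, 0.2332]
tool_rot: [-0.0, 0.786, 0.618, 0.0]
force: [-0.0, -0.4, -1.5]
gripper_width: 0.338
finger_force: 35.0
shift now [-2.515e+02  4.460e+01  2.000e-01] after turn [-2.514e+02  4.480e+01  2.000e-01] turn [-0.0001 -0.0001  0.0007] t 15.9167
1786 [[ -7.6 -25.4 -89.8]
 [ -0.6 -19.3 -83.3]
 [  8.6   7.8   1.8]
 [ 33.3  19.7  45.5]
 [ 36.7  25.2  53.4]]
-32 174 [ 6.4 11.5] [-13.   14.1]
-24 156 [ 3.1 11.7] [-12.9  13.6]
-16 137 [-1.6 11.6] [-13.   13.6]
-8 126 [-4.  11.7] [-13.1  13.7]
0 127 [-4.7 11.6] [-12.7  13.5]
8 110 [-8.  11.5] [-12.9  13.5]
16 88 [-8.9  8.7] [-15.   15.5]
24 157 [-0.8  8.6] [-17.7  18.3]
32 158 [-3.2  8.5] [-21.1  21.1]
40 168 [-6.4  8.6] [-24.1  23.9]
48 123 [-6.9  8.6] [-26.2  26.1]
```

View pics/w7c.png

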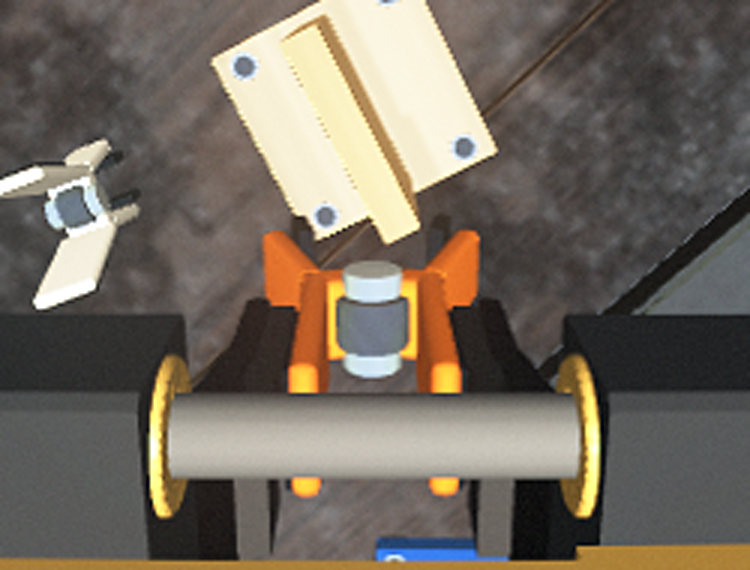

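```bash
python3 -m pendant '-12 2 0 0 0 0 26; -25 4.4 0 0 0 0 26; -36 6.4 0 0 0 0 26; -36 6.4 0 0 0 0 26; -36 6.4 0 0 0 0 26';python3 -m pendant '-36 6.4 0 0 0 0 26; -36 6.4 0 0 0 0 26; -24 4.2 0 0 0 0 26; -10.5 2 0 0 0 0 26; 0 0 0 0 0 0 26';python3 -m pendant '0 0 0 0 0 0 26; 0 0 0 0 0 0 26; 0 0 0 0 0 0 26; 0 0 0 0 0 0 26; 0 0 0 0 0 0 26'
python3 - <<'E'
from h import *
go([.476,-.2659,.1195],-13.7)
d=shot('side','s3');cv2.imwrite('pics/s3c.png',cv2.resize(d['img'][170:300,280:440,::-1],(640,520),interpolation=cv2.INTER_CUBIC))
w=shot('wrist','w8');C=cloud(w);s=r.read_state();A=Rq(s['tool_rot']);L=((C-s['tool_pos'])@A)*1000;Z=C[:,:,2]
m=(w['z_map']>0)&(Z>.077)&(Z<.086);m[300:]=0;print(m.sum());
if m.sum()>10:print(np.percentile(L[m],[2,50,98],axis=0).round(1))
E
```

```text
time_s: 16.43
tool_pos: [0.4824, -0.1592, 0.2333]
tool_rot: [0.0, 0.786, 0.618, 0.0]
force: [1.2, -0.0, -1.4]
gripper_width: 0.336
finger_force: 35.0
time_s: 16.85
tool_pos: [0.475, -0.2688, 0.2331]
tool_rot: [0.0, 0.788, 0.616, -0.001]
force: [-0.5, 0.1, -1.3]
gripper_width: 0.336
finger_force: 35.0
time_s: 17.27
tool_pos: [0.4763, -0.2646, 0.2331]
tool_rot: [-0.0, 0.786, 0.619, 0.0]
force: [0.2, -0.3, -0.1]
gripper_width: 0.341
finger_force: 35.0
shift now [ -1.4   0.  113.6] after turn [ -1.3   0.  113.6] turn [ 0.     -0.0006  0.0023] t 17.2667
1646
[[-145.1   -6.   147.5]
 [  68.7  186.1  151.5]
 [ 167.4  265.2  156. ]]
```

View pics/s3c.png

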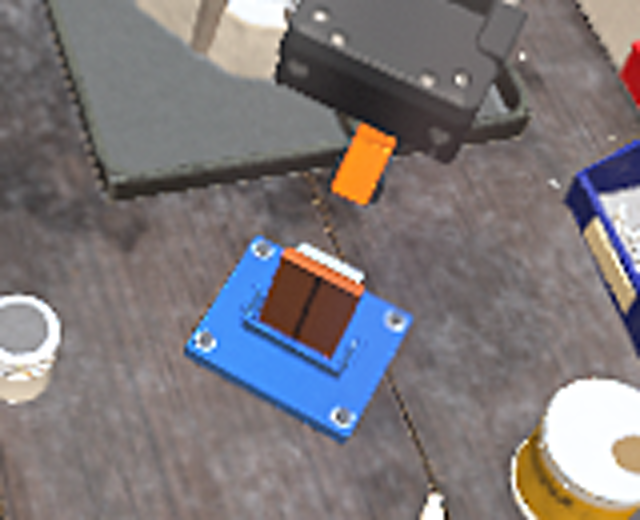

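Run:
```python
from h import *
w=ld('w8');C=cloud(w);s=r.read_state();A=Rq(s['tool_rot']);L=((C-s['tool_pos'])@A)*1000;Z=C[:,:,2]
m=(w['z_map']>0)&(Z>.077)&(Z<.086)&(abs(L[:,:,1])<30)&(abs(L[:,:,0])<40);print(m.sum(),np.percentile(L[m],[1,50,99],axis=0).round(1))
hsv=cv2.cvtColor(w['img'],cv2.COLOR_RGB2HSV)
for n,q in(('lin',m&(hsv[:,:,1]>90)),('steel',m&(hsv[:,:,1]<60))):
  if q.sum()>3:print(n,q.sum(),np.percentile(L[q],[1,50,99],axis=0).round(1))
m=(w['z_map']>0)&(w['z_map']<.26)&(hsv[:,:,1]>150)&(hsv[:,:,0]<20)&(hsv[:,:,2]>60)&(L[:,:,2]>20)&(L[:,:,2]<65)&(abs(L[:,:,1])<35)
l=L[m]
for z in range(24,64,6):
  k=l[(l[:,2]>z)&(l[:,2]<z+6)]
  if len(k)>5:print(z,len(k),np.percentile(k[:,1],[3,97]).round(1),'inner',k[k[:,1]<0][:,1].max().round(1),k[k[:,1]>0][:,1].min().round(1))
```

```text
495 [[-2.240e+01 -6.100e+00  1.498e+02]
 [-1.000e-01 -8.000e-01  1.514e+02]
 [ 2.230e+01  7.500e+00  1.534e+02]]
lin 308 [[-22.6  -6.1 149.7]
 [  1.4  -2.9 151.4]
 [ 22.4   7.5 152.9]]
steel 161 [[-18.2   1.3 149.8]
 [ -0.8   4.4 151.4]
 [ 16.6   6.6 154.4]]
24 120 [-17.4  17.5] inner -7.4 7.4
30 110 [-19.4  19.3] inner -13.6 13.5
36 119 [-21.5  21.9] inner -16.0 14.5
42 126 [-24.   24.1] inner -17.1 13.9
48 101 [-26.   25.4] inner -19.0 18.6
54 9 [-26.3  25.5] inner -22.5 21.7
```

```bash
python3 -m pendant '-0.3 0.3 10 0 0 0 26; 0 0 18 0 0 0 26; 0 0 18 0 0 0 26; 0 0 12 0 0 0 26; 0 0 5 0 0 0 26';python3 -m pendant '0 0 0 0 0 0 26; 0 0 4 0 0 0 26; 0 0 6 0 0 0 26; 0 0 8 0 0 0 26; 0 0 8 0 0 0 26';python3 -m pendant '0 0 8 0 0 0 26; 0 0 7 0 0 0 26; 0 0 5 0 0 0 26; 0 0 3 0 0 0 26; 0 0 1 0 0 0 26';python3 -m pendant '0 0 0 0 0 0 26; 0 0 0 0 0 0 26; 0 0 0 0 0 0 26; 0 0 0 0 0 0 26; 0 0 0 0 0 0 26'
```

```text
time_s: 17.78
tool_pos: [0.4749, -0.2655, 0.1677]
tool_rot: [-0.002, 0.786, 0.618, -0.001]
force: [0.9, 0.6, -1.7]
gripper_width: 0.34
finger_force: 35.0
time_s: 18.2
tool_pos: [0.4764, -0.2663, 0.1439]
tool_rot: [0.0, 0.786, 0.618, 0.0]
force: [-0.5, 0.2, -1.2]
gripper_width: 0.338
finger_force: 35.0
time_s: 18.62
tool_pos: [0.4758, -0.2662, 0.1194]
tool_rot: [-0.0, 0.786, 0.618, -0.0]
force: [-0.2, 1.4, 0.1]
gripper_width: 0.337
finger_force: 35.0
time_s: 19.03
tool_pos: [0.4763, -0.2663, 0.1204]
tool_rot: [0.0, 0.786, 0.618, 0.0]
force: [0.6, -0.3, -0.8]
gripper_width: 0.337
finger_force: 35.0
```

Run:
```python
from h import *
go([.476,-.2659,.1195],-13.7)
d=shot('side','s4');cv2.imwrite('pics/s4c.png',cv2.resize(d['img'][170:300,280:440,::-1],(640,520),interpolation=cv2.INTER_CUBIC))
```

```text
shift now [ 0.3 -0.4  0.9] after turn [ 0.3 -0.4  0.9] turn [ 0.0006 -0.0001  0.0001] t 19.0333
```

View pics/s4c.png

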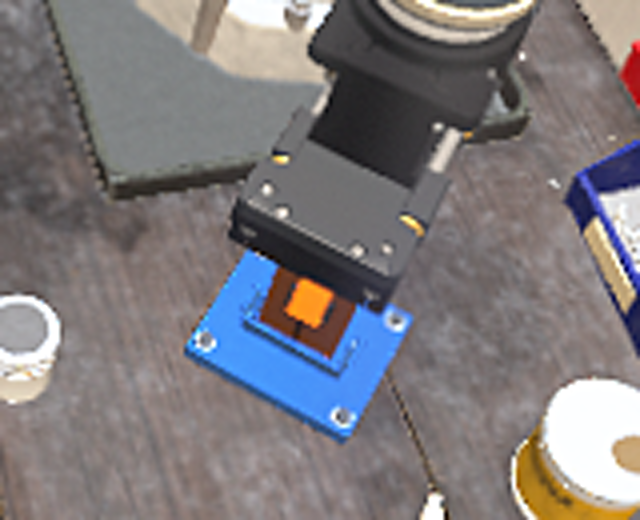

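```bash
python3 -m pendant '0 0 0 0 0 0 33; 0 0 0 0 0 0 36; 0 0 0 0 0 0 39; 0 0 0 0 0 0 42; 0 0 0 0 0 0 45';python3 -m pendant '0 0 0 0 0 0 48; 0 0 0 0 0 0 51; 0 0 0 0 0 0 55; 0 0 0 0 0 0 65; 0 0 0 0 0 0 87';python3 -m pendant '0 0 0 0 0 0 87; 0 0 0 0 0 0 87; 0 0 0 0 0 0 87; 0 0 -5 0 0 0 87; 0 0 -20 0 0 0 87';python3 -m pendant '0 0 -35 0 0 0 87; 0 0 -35 0 0 0 87; 0 0 -20 0 0 0 87; -30 0 0 0 0 0 87; -30 0 0 0 0 0 87';python3 -m pendant '0 0 0 0 0 0 87; 0 0 0 0 0 0 87; 0 0 0 0 0 0 87; 0 0 0 0 0 0 87; 0 0 0 0 0 0 87'
python3 - <<'E'
from h import *
d=shot('side','s5');w=shot('wrist','w9')
cv2.imwrite('pics/e.png',np.hstack([cv2.resize(d['img'][180:280,290:410,::-1],(400,333),interpolation=cv2.INTER_CUBIC),cv2.resize(w['img'][80:280,140:380,::-1],(400,333),interpolation=cv2.INTER_CUBIC)]))
A=Ro.from_euler('z',-13.7,degrees=True).as_matrix()
for n,f in(('side',d),('wrist',w)):
  C=cloud(f);L=((C-[.480,-.2668,.082])@A)*1000;hsv=cv2.cvtColor(f['img'],cv2.COLOR_RGB2HSV)
  near=(f['z_map']>0)&(abs(L[:,:,0]+4)<40)&(abs(L[:,:,1])<40)
  o=near&(L[:,:,2]>8)&(L[:,:,2]<85)&(hsv[:,:,1]>120)
  if o.sum():print(n,'clamp rel tongue_top',o.sum(),np.percentile(L[o],[1,50,99],axis=0).round(1).tolist())
  t=near&(abs(L[:,:,2])<4)&(hsv[:,:,1]>80)
  if t.sum():print('lining top',t.sum(),np.percentile(L[t],[1,50,99],axis=0).round(1).tolist())
E
```

```text
time_s: 19.5
tool_pos: [0.4761, -0.2662, 0.1201]
tool_rot: [-0.0, 0.786, 0.618, 0.0]
force: [0.2, 0.0, -1.0]
gripper_width: 0.489
finger_force: 7.3
time_s: 19.92
tool_pos: [0.4762, -0.2663, 0.1202]
tool_rot: [0.0, 0.786, 0.618, 0.0]
force: [0.3, -0.1, -0.7]
gripper_width: 0.704
finger_force: 0.0
time_s: 20.33
tool_pos: [0.4742, -0.2651, 0.1431]
tool_rot: [-0.003, 0.786, 0.618, -0.002]
force: [0.0, 0.1, 0.1]
gripper_width: 0.984
finger_force: 0.0
time_s: 20.75
tool_pos: [0.4637, -0.324, 0.2374]
tool_rot: [0.002, 0.785, 0.62, 0.002]
force: [0.2, -1.2, -0.5]
gripper_width: 0.997
finger_force: 0.0
time_s: 21.17
tool_pos: [0.4624, -0.3233, 0.2349]
tool_rot: [-0.0, 0.786, 0.619, 0.0]
force: [-0.2, 0.4, 0.4]
gripper_width: 0.999
finger_force: 0.0
side clamp rel tongue_top 346 [[-29.2, -14.0, 9.3], [9.1, -2.2, 45.5], [19.1, 9.9, 69.7]]
lining top 70 [[-21.8, -22.5, -3.9], [-10.2, -4.3, -0.4], [-4.1, 21.4, 3.4]]
wrist clamp rel tongue_top 1273 [[-28.2, -12.0, 21.7], [2.8, -0.4, 55.4], [21.2, 11.1, 69.0]]
lining top 168 [[-10.8, -22.0, -1.9], [-6.7, 13.2, -0.3], [2.7, 23.2, 1.3]]
```

View pics/e.png

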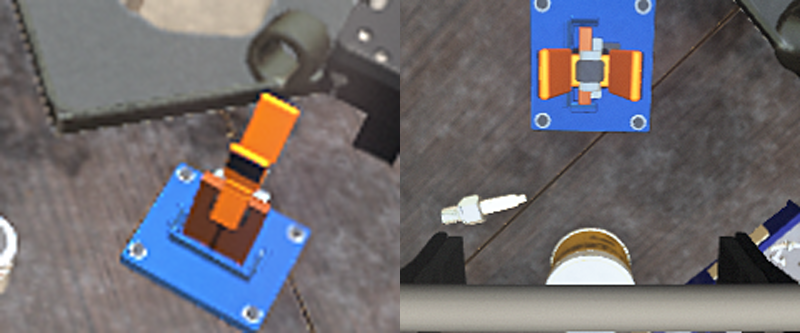

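```bash
python3 -c "
from plant import r
print(r.job_done())"
```

```text
the job is handed in; nothing more can be done
None
```

I handed the job in at about 21 s. The last images show the lining upright and flush against the tongue, and the clamp biting both within 1 mm of the middle, its pin about 19 mm above the tongue's top. The oiler, tape roll and piston were never touched; the hand-in returned no verdict.

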